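# Brace a jar in the clamp and screw its lid off

## Task

Stand the square amber jar between the jaws of the clamp board, flat sides to the jaws, and push the sliding jaw firmly home against it, so that the jar is braced. Then unscrew its tight red lid anticlockwise, stop turning as soon as the threads let go, lift the lid straight up and finish while still holding it level, two to three centimetres above the open mouth of the jar, which stays upright and clamped. Do not knock the jar over and leave the other things on the table where they are.

Things in the scene. Friction and masses are not known exactly. Their poses are not given: they have to be found in the camera images.
- jar: square amber glass jar, 60 x 60 mm and 66 mm tall to the shoulder, round neck (41 mm) up to the rim at 92 mm. Origin: centre of its underside; z up the jar, x and y square to its flat sides. 0.2 to 0.4 kg. Starts loose on the table with the lid screwed on; it can be lifted by the lid
- lid: ribbed red screw lid, 60 mm across, 22 mm tall; origin: centre of its lower edge, z up, x within 0.06 rad of the jar's x at the start. Screwed on, its lower edge is 77 mm above the jar's underside, 11 mm above the shoulder; its top is at 99 mm. Tight: about 0.3 N m at first, so the jar turns along unless braced
- lid_mark (a point): small white dot on the lid's top, 24 mm from its axis along the lid's x. The lid unscrews anticlockwise seen from above, climbing 3 mm as it turns; its three lugs leave the threads after 45 to 60 degrees, and from there to about 90 degrees of turn it lifts off freely; further on the lugs meet the next threads and block
- clamp_board: wooden one-handed preparation board, fixed to the table, 150 (x) x 260 (y) mm; top 14 mm above its origin (centre of the underside, on the table); z up. Near its -y end stands a fixed white jaw, its face (looking to +y, 82 mm wide) at y = -75 mm; jaws rise to 62 mm above the table. Between the jaws (x from -40 to 40 mm) is free floor
- jaw (a joint): slide of the moving jaw, m: 0 = fully open, growing as it moves towards -y of the board to the fixed jaw. Its face is at y = 35 mm minus the joint value, the gap between the jaws is 110 mm minus it; it starts 0 to 20 mm closed and reads 50 mm when closed on the 60 mm jar. Stiff: it takes 11 to 14 N to slide and stays where it is left
- jaw_grip (a point): middle of the top of the upright orange grip on the moving jaw; the grip is 18 mm thick along the board's x, 30 mm along its y, and stands free 45 mm below this point, which is 79 mm above the table and 62 mm behind the face of the moving jaw
- spoon: steel spoon, 195 mm, lying loose right of the board; leave alone; origin: centre of its underside
- tin: green tin, 75 mm across, 58 mm tall, standing right of the board; leave alone; origin: centre of its underside
- turner: wooden turner, 296 mm, lying at the front edge of the table to the left; leave alone; origin: centre of its underside
Mind the look-alikes: they are no part of the job. Leave any purple look-alike of the jar alone. There is more than one size of the lid; the one meant has the size given above.

How it is judged:
On the way, in this order (a step that is already met when the one before it is completed fails the run):
1. the jar stands upright between the jaws, lid still screwed on, and the moving jaw is closed on it (value of joint jaw between 0.0475 and 0.0525 m and z of jar in the frame of clamp_board below 0.018 m and x of jar in the frame of clamp_board between -0.03 and 0.03 m and y of jar in the frame of clamp_board between -0.051 and -0.039 m and angle between jar's own z axis and vertical below 0.08 rad and z of lid in the frame of jar below 0.081 m and angle between the x axis of lid and the x axis of jar, either way round below 0.4 rad), for 0.3 s.
2. the lid is unscrewed, not pulled: turned past 0.7 rad while still on the neck of the clamped jar (angle between the x axis of lid and the x axis of jar, either way round above 0.7 rad and z of lid in the frame of jar below 0.088 m and value of joint jaw above 0.0465 m and z of jar in the frame of clamp_board below 0.019 m), for 0.1 s.
At the end, for the whole second after the job is handed in: the lid is gripped by the fingers and still, level within 0.15 rad, its lower edge 8 to 50 mm above the jar's rim and its centre within 15 mm of the jar's axis, touching neither jar nor board; the jar stands upright on the board against the fixed jaw, the moving jaw closed on it (within 3.5 mm) (z of lid in the frame of jar between 0.1 and 0.142 m and horizontal distance between lid and jar below 0.015 m and angle between lid's own z axis and vertical below 0.15 rad and contact force between the fingers and lid above 1 N and contact force between lid and jar below 0.1 N and contact force between lid and clamp_board below 0.1 N and linear speed of lid below 0.02 m/s and angle between jar's own z axis and vertical below 0.08 rad and z of jar in the frame of clamp_board below 0.018 m and x of jar in the frame of clamp_board between -0.035 and 0.035 m and y of jar in the frame of clamp_board between -0.052 and -0.038 m and value of joint jaw above 0.0465 m); the arm keeps its last pose, push and grip.
It fails at once if the jar is tipped over (angle between jar's own z axis and vertical above 0.5 rad).
It fails at once if the spoon, tin or turner is disturbed (distance of any of spoon, tin, turner from where it was at the start of the episode above 0.03 m).
It fails at once if the lid is turned on, past the place where the threads let go, more than about a third of a turn in all, while still on the neck (z of lid in the frame of jar below 0.09 m and x of lid_mark in the frame of jar below -0.012 m).
It also fails if it takes over 64 s, if anything falls off the work surface, if the arm or the gripper's body presses on something with over 40 N, if the wrist force passes 120 N, or if a joint passes its speed limit or range.

## Robot

A 6-joint arm with a two-finger parallel gripper is mounted at the origin on a cart in front of the work surface, level with it; the furniture and walls round the work are solid. World frame = base frame: x ahead of the robot, y to its left, z up, the work surface at z = 0. Lengths are in m, angles in rad, forces in N, time in s.
With the tool pointing down it reaches from about 0.35 to 0.975 m from the base axis. Payload 4.9 kg.
Tool frame: the origin (TCP) lies at the very end of the fingers, on their centre line; the grasp point (between the pads) lies 19 mm behind it; z points along the fingers, y is the line along which they close (so a half turn about z gives the same grasp; the last joint's range is limited). The gripper opens to 85 mm and grips with 20 to 120 N. Pads are 22 mm wide; open, the fingers measure 114 mm over their backs; the gripper's body (76 mm by 85 mm) begins 54 mm behind the grasp point. The pads swing forward as they close: fully open they stand 13 mm farther back than shut.
Start: joints at [1.144, 0.053, 1.613, -0, 1.476, -0.119], TCP at [0.189, 0.596, 0.231] pointing down, gripper open.
Joint ranges: [-3.01, 3.01], [-1.01, 2.22], [0.06, 2.58], [-1.02, 4.17], [0.09, 2.62], [-3.14, 3.14]. Speed limits (rad/s): [2.57, 2.57, 3.14, 3.14, 3.14, 3.14].

## Interface

Orientations are given as a unit quaternion [w, x, y, z].
In Python, from plant import * gives the robot as it stands.
- The arm moves only by the tool jog_arm, never from a script. Its argument "moves" is a list that holds one entry, the list of rows, each a list of 7 numbers: the finger opening in cm, from 0 to 8.54, then the shift along the tool's x, y, z in cm, then the turn, a rotation vector about the tool's x, y, z in rad. A call has 1 to 20 rows; each row shifts and turns the commanded pose from where the row before left it, along the tool's axes as they then stand; what a row does not reach is not made up. A row lasts 1/12 s, in which the tool goes at most 41.7 mm and 7.16 degrees, less where a joint would pass 70% of its speed; a pose out of reach is approached as far as the arm can. A call is refused whole if a number of a shift passes 4.17 or a number of a turn 0.125, either way. A call with a gripper value outside its range is refused whole. The fingers move at their own pace and stop on an object; the grip force is fixed at half the most. Time passes only in rows, so rows that do not move let the fingers close. It gives the time, the measured TCP pose, the force, the opening and the grip force at its end, in the units of the state.
- state(): the state, without advancing time (a new reading comes with each control period).
- grab_frame(name): name is "side" or "top" or "wrist"; returns a dict with "color" (420x560x3 uint8, blue, green, red), "depth" (420x560 float32, m along the optical axis (not along the pixel's ray), 0 where there is no reading), "fx", "fy", "cx", "cy" (pixels), "k1" (the pictures are not rectified: a ray, as slopes to the right and down, at radius r is drawn at 1 + k1 r^2 times it, then the intrinsics apply), "R" (3x3) and "t" (3): a world point X has camera coordinates R X + t. Camera axes: x right, y down, z forward; pixel columns grow to the right and rows downward; lengths in m; the calibration is good to about 2 mm. A picture is of the moment at which its call begins.
- job_done(): hands the job in; it is judged then, once.
Trained networks look in a picture, given as the dict that the camera call returned (one of the last four; its "shot" number tells which), for a name from the list of things; names that differ only in an ending like _2 or _b are one class to them, and where a whole thing is asked for, a point or a joint stands for the part that bears it (a point fixed in the world has none). Each returns a list of dicts, best first, with "p" (0 to 1); they miss things now and then, are a little off and sometimes report something else, mostly with a low value. They report only what shows in the picture. A call takes as long as a camera call. They do not tell look-alikes from the thing itself.
- recognise(name, picture): "rect" ([centre column, centre row, width, height] in pixels, round what is visible of it).
- regions_of(name, picture): "pixels" (420x560 bool, what is visible of it) and "rect" ([centre column, centre row, width, height] in pixels, round what is visible of it).
The state is a dict: "time": time; "joint_pos": joint angles; "joint_vel": joint speeds; "joint_efforts": joint torques, N m; "tool_pos": TCP position; "tool_rot": TCP orientation; "contact_force": force on the tool from outside, world axes, zero at the start; "ft_torque": the same for the moment, N m; "gripper_width": opening from 0.0 (shut) to 1.0 (fully open); "grasp_force": force on a finger pad.
Only numpy, scipy, OpenCV 4.12 (cv2) and the standard library are available. Lean on these libraries where they do the work, as an engineer would, in place of code of your own. Each camera call takes 0.05 s, during which the arm holds its last target. There are 200 camera calls.

## Working session

There is one attempt and no reset: what is moved stays moved. The work goes in short steps, Python scripts to look and compute and a tool call to move; the robot and the scene stay as the last step left them, time stands still between calls to the robot, and variables do not carry over. Pictures are saved under pics/ and viewed, at most 10 in all, crops included, and the job is handed in when it is done.

Besides the shell and the picture viewer there is one more tool, called after "Call:" as name(argument=value, ...), one argument or row to a line, values as JSON. jog_arm: Moves the arm, as the interface text tells. Its arguments: {"type":"object","properties":{"moves":{"type":"array"}},"required":["moves"]}

```bash
mkdir -p pics; ls
cat > h.py <<'E'
from plant import *
import numpy as np, cv2
def cloud(f):
    H,W=f["depth"].shape
    v,u=np.mgrid[0:H,0:W]
    xd=(u-f["cx"])/f["fx"]; yd=(v-f["cy"])/f["fy"]
    x,y=xd.copy(),yd.copy()
    for _ in range(8):
        s=1+f["k1"]*(x*x+y*y); x=xd/s; y=yd/s
    d=f["depth"]
    P=np.stack([x*d,y*d,d],-1)
    return (P-np.array(f["t"]))@np.array(f["R"])
def proj(f,X):
    c=np.array(f["R"])@np.array(X)+np.array(f["t"]); x,y=c[0]/c[2],c[1]/c[2]
    s=1+f["k1"]*(x*x+y*y); return f["cx"]+f["fx"]*x*s, f["cy"]+f["fy"]*y*s
E
python3 - <<'E'
from h import *
f=grab_frame("top"); g=grab_frame("side")
cv2.imwrite("pics/top.png",f["color"]);cv2.imwrite("pics/side.png",g["color"])
for nm,F in (("top",f),("side",g)):
    C=cloud(F); ok=F["depth"]>0
    for n in ["jar","lid","lid_mark","clamp_board","jaw","jaw_grip","spoon","tin","turner"]:
        for r in regions_of(n,F)[:3]:
            m=r["pixels"]&ok; p=C[m]
            if len(p): print(nm,n,round(r["p"],2),np.round(r["rect"]),np.round(np.median(p,0),3),np.round(np.percentile(p,3,axis=0),3),np.round(np.percentile(p,97,axis=0),3))
print(state())
E
```

```text
pics
top jar 0.66 [180. 152.  28.  27.] [0.642 0.302 0.069] [0.615 0.275 0.007] [0.68  0.34  0.095]
top jar 0.44 [202. 200.  15.  18.] [0.508 0.24  0.053] [0.483 0.232 0.016] [0.529 0.258 0.068]
top lid 0.84 [223. 158.  33.  27.] [0.631 0.185 0.033] [0.593 0.149 0.003] [0.671 0.224 0.037]
top lid 0.8 [191. 195.  28.  27.] [0.515 0.267 0.101] [0.489 0.241 0.057] [0.545 0.298 0.105]
top lid_mark 0.98 [189. 200.  21.  24.] [0.516 0.266 0.101] [0.489 0.241 0.084] [0.542 0.295 0.105]
top lid_mark 0.58 [226. 156.  32.  30.] [0.63  0.186 0.033] [0.593 0.151 0.022] [0.667 0.222 0.037]
top clamp_board 0.95 [300. 176.  93.  67.] [ 0.573 -0.034  0.016] [ 0.496 -0.154  0.009] [0.652 0.086 0.065]
top jaw 0.63 [283. 172.  29.  41.] [0.583 0.014 0.035] [ 0.529 -0.011  0.027] [0.637 0.061 0.079]
top jaw_grip 0.76 [280. 174.  30.  41.] [0.583 0.014 0.035] [ 0.527 -0.012  0.015] [0.637 0.061 0.079]
top spoon 0.75 [404. 237.  35.  63.] [ 0.443 -0.304  0.007] [ 0.324 -0.361 -0.   ] [ 0.487 -0.269  0.015]
top tin 0.88 [398. 176.  32.  31.] [ 0.57  -0.295  0.055] [ 0.538 -0.332  0.014] [ 0.603 -0.264  0.0
[... 1529 characters left out ...]
, 'joint_pos': array([ 1.14397817e+00,  5.26924690e-02,  1.61290696e+00,  2.41605680e-05,
        1.47597393e+00, -1.18980743e-01]), 'joint_vel': array([ 0.00211829, -0.0019185 , -0.00039565,  0.00056166, -0.00112138,
        0.00027243]), 'joint_efforts': array([ 1.16463456e-03, -3.93711877e+01, -3.70467925e+01, -3.19986827e-05,
        6.79742443e-04,  6.46465708e-06]), 'tool_pos': array([0.18934999, 0.59561269, 0.23130408]), 'tool_rot': array([-8.98097338e-06,  1.53312810e-01,  9.88177708e-01,  1.25309780e-05]), 'contact_force': array([0.57991041, 0.70940418, 0.54015919]), 'ft_torque': array([-0.01516427,  0.03066017, -0.02488601]), 'grasp_force': 0.0, 'gripper_width': 1.0013136049577886}
```

Run:
```python
from h import *
a=cv2.imread("pics/top.png")[120:270,150:370]; b=cv2.imread("pics/side.png")[110:290,230:400]
a=cv2.resize(a,None,fx=3.6,fy=3.6,interpolation=2); cv2.imwrite("pics/topc.png",a[:600,:800])
f=grab_frame("top");C=cloud(f)
# board axis: white fixed jaw and board edges from heights
P=C[f["depth"]>0]
x,y,z=P.T
s=(z>0.009)&(z<0.019)&(x>.45)&(x<.7)&(y>-.2)&(y<.12)
r=cv2.minAreaRect((P[s][:,:2]*1000).astype(np.float32));print("board",r)
for nm,zz,reg in (("jaws",(.055,.067),(.5,.68,-.2,.1)),("grip",(.072,.085),(.5,.68,-.1,.12)),("lid",(.094,.108),(.46,.57,.21,.32)),("biglid",(.025,.045),(.57,.7,.12,.24))):
    s=(z>zz[0])&(z<zz[1])&(x>reg[0])&(x<reg[1])&(y>reg[2])&(y<reg[3])
    q=P[s]; print(nm,len(q),q.mean(0).round(4),cv2.minAreaRect((q[:,:2]*1000).astype(np.float32)))
```

```text
board ((573.0712280273438, -29.2764892578125), (289.9039001464844, 190.20518493652344), 88.65716552734375)
jaws 515 [ 0.5683 -0.0641  0.0619] ((574.5285034179688, -35.24781799316406), (196.7718963623047, 90.16143798828125), 79.03509521484375)
grip 68 [0.5908 0.0507 0.0783] ((591.728515625, 50.85226821899414), (28.554580688476562, 18.076772689819336), 79.80250549316406)
lid 407 [0.5158 0.2683 0.1011] ((515.788330078125, 268.8680419921875), (59.10991668701172, 58.66522216796875), 27.08700180053711)
biglid 715 [0.6317 0.1876 0.0332] ((631.6388549804688, 186.95826721191406), (85.2921142578125, 82.1758041381836), 0.6258465051651001)
```

View pics/topc.png

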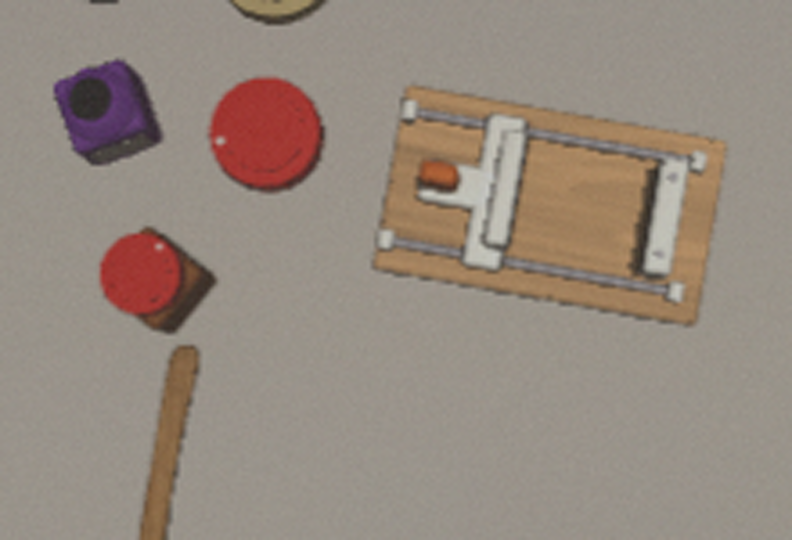

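View pics/side.png

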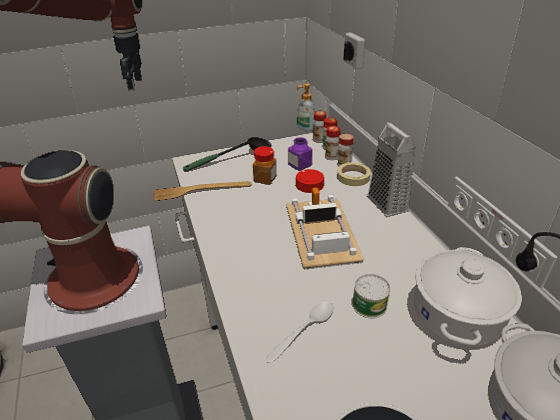

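The top crop shows the amber jar with its red lid at (140,273) and its mark at (159,246), up-right. The purple look-alike is at (105,110), and the loose big lid at (266,133) is a decoy. The clamp board is turned about -10°, with the orange grip at (438,175). The side view confirms the jar at (263,165). I'll move over the jar and take a wrist look.

Call:
jog_arm(
  moves=[
    [[8.54,-2.9,-1.5,-0.4,0,0,0],[8.54,-2.9,-1.5,-0.4,0,0,0],[8.54,-2.9,-1.5,-0.4,0,0,0],[8.54,-2.9,-1.5,-0.4,0,0,0],[8.54,-2.9,-1.5,-0.4,0,0,0],[8.54,-2.9,-1.5,-0.4,0,0,0],[8.54,-2.9,-1.5,-0.4,0,0,0],[8.54,-2.9,-1.5,-0.4,0,0,0],[8.54,-2.9,-1.5,-0.4,0,0,0],[8.54,-2.9,-1.5,-0.4,0,0,0],[8.54,-2.9,-1.5,-0.4,0,0,0],[8.54,-2.9,-1.5,-0.4,0,0,0],[8.54,-2.9,-1.5,-0.4,0,0,0],[8.54,-2.9,-1.5,-0.4,0,0,0],[8.54,0,0,0,0,0,0],[8.54,0,0,0,0,0,0]],
  ],
)

```text
time: 2.38
tool_pos: [0.5136, 0.2714, 0.2875]
tool_rot: [0.0, 0.155, 0.988, 0.0]
contact_force: [-0.2, 0.9, -0.4]
gripper_width: 1.001
grasp_force: 0.0
```

```bash
cat >> h.py <<'E'
from scipy.spatial.transform import Rotation as Ro
def pose():
    s=state(); w,x,y,z=s["tool_rot"]; R=Ro.from_quat([x,y,z,w]).as_matrix()
    return s,np.array(s["tool_pos"]),R
def go(X,yaw=None):
    s,p,R=pose(); d=R.T@(np.array(X)-p)*100
    ty=np.degrees(np.arctan2(R[1,1],R[0,1]))
    print("t",round(s["time"],2),"tcp",p.round(4),"yaw",ty.round(2),"tilt",R[:,2].round(4),"q6",s["joint_pos"][5].round(3),"F",np.round(s["contact_force"],1),"w",round(s["gripper_width"],3),"g",round(s["grasp_force"],1))
    print("  local shift cm",d.round(2), "turnz",None if yaw is None else np.radians(ty-yaw).round(4))
E
python3 - <<'E'
from h import *
go([.516,.268,.2])
f=grab_frame("wrist"); cv2.imwrite("pics/w1.png",f["color"])
C=cloud(f); ok=f["depth"]>0
print(np.array(f["R"]).round(2),(-np.array(f["R"]).T@np.array(f["t"])).round(3))
for n in ["jar","lid","lid_mark"]:
    for r in regions_of(n,f)[:3]:
        p=C[r["pixels"]&ok]; print(n,round(r["p"],2),np.round(r["rect"]),len(p) and np.round(np.median(p,0),4),)
E
```

```text
t 2.38 tcp [0.5136 0.2714 0.2875] yaw 72.2 tilt [ 1.e-04  3.e-04 -1.e+00] q6 -0.902 F [-0.2  0.9 -0.4] w 1.001 g 0.0
  local shift cm [-0.33 -0.25  8.75] turnz None
[[ 0.31  0.95  0.  ]
 [ 0.9  -0.29  0.32]
 [ 0.31 -0.1  -0.95]] [0.435 0.297 0.428]
jar 0.86 [289. 164.  67.  61.] [0.4926 0.2834 0.0598]
jar 0.69 [351. 270.  67.  80.] [0.6334 0.309  0.0669]
lid 0.86 [249. 274.  74.  69.] [0.6278 0.1913 0.0304]
lid 0.69 [285. 183.  64.  67.] [0.5157 0.2705 0.0988]
lid_mark 0.9 [250. 275.  75.  71.] [0.6278 0.1912 0.0304]
lid_mark 0.7 [288. 185.  62.  62.] [0.5159 0.2704 0.0988]
```

View pics/w1.png

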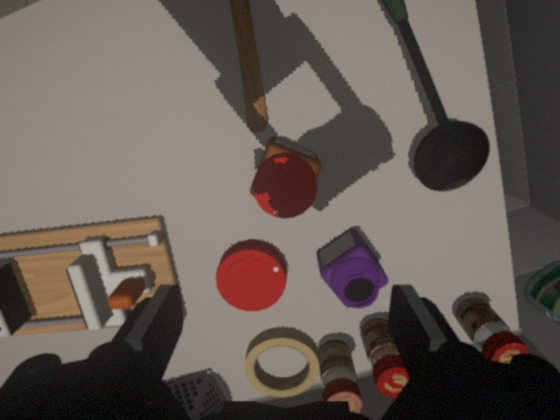

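The wrist view shows the jar with its lid at (285,183) under the gripper's shadow, the decoy big lid at (250,275) and the purple jar at (353,270). Next I fit the lid circle and the jar's yaw.

```bash
cat >> h.py <<'E'
def fitlid(f,guess,z0=.094,z1=.106,rad=.045):
    C=cloud(f); P=C[f["depth"]>0]
    m=(P[:,2]>z0)&(P[:,2]<z1)&(np.hypot(P[:,0]-guess[0],P[:,1]-guess[1])<rad)
    q=P[m]; c,r=cv2.minEnclosingCircle((q[:,:2]*1000).astype(np.float32)); return np.array(c)/1000,r,np.median(q[:,2]),len(q)
E
python3 - <<'E'
from h import *
fs={n:grab_frame(n) for n in ("wrist","top","side")}
for n,f in fs.items():
    print(n,fitlid(f,(.516,.269)))
    C=cloud(f); d=np.hypot(C[...,0]-.516,C[...,1]-.269)
    m=(d<.030)&(C[...,2]>.094)&(C[...,2]<.106)
    g=f["color"][...,1].astype(int); mm=m&(g>np.percentile(g[m],99.2))
    p=C[mm]; print("  mark",len(p),np.median(p,0).round(4), np.degrees(np.arctan2(p[:,1].mean()-.269,p[:,0].mean()-.516)).round(1))
    s=(C[...,2]>.012)&(C[...,2]<.072)&(d<.06)
    q=C[s]; print("  jar",len(q),cv2.minAreaRect((q[:,:2]*1000).astype(np.float32)))
# board via top: edges of board top colour vs table, jaw features
f=fs["top"]; C=cloud(f); hsv=cv2.cvtColor(f["color"],cv2.COLOR_BGR2HSV)
bx=(C[...,0]>.45)&(C[...,0]<.7)&(C[...,1]>-.2)&(C[...,1]<.12)&(f["depth"]>0)
wood=bx&(hsv[...,1]>70)&(C[...,2]<.03)
q=cv2.morphologyEx(wood.astype(np.uint8),cv2.MORPH_OPEN,np.ones((3,3)))>0
print("board",cv2.minAreaRect((C[q][:,:2]*1000).astype(np.float32)),np.median(C[q][:,2]))
gr=bx&(C[...,2]>.068)
print("grip",cv2.minAreaRect((C[gr][:,:2]*1000).astype(np.float32)))
for n,f in fs.items():
    if n=="wrist": continue
    C=cloud(f); bx=(C[...,0]>.45)&(C[...,0]<.7)&(C[...,2]>.056)&(C[...,2]<.068)
    for a,b in ((-.2,-.07),(-.03,.03)):
        r=bx&(C[...,1]>a)&(C[...,1]<b); print(n,"jaw",r.sum(),cv2.minAreaRect((C[r][:,:2]*1000).astype(np.float32)))
E
```

```text
wrist (array([0.51813519, 0.26967276]), 30.201723098754883, np.float64(0.09887370596360984), 3138)
  mark 25 [0.5368 0.2536 0.0988] -43.5
  jar 857 ((517.8123168945312, 269.87738037109375), (59.791053771972656, 59.985477447509766), 50.351688385009766)
top (array([0.51590356, 0.26856409]), 29.910301208496094, np.float64(0.10142844248859875), 223)
  mark 2 [0.5364 0.2561 0.1009] -32.3
  jar 173 ((515.672607421875, 267.5231628417969), (59.59183120727539, 59.74526596069336), 50.405757904052734)
side (array([0.51851184, 0.26764078]), 31.261123657226562, np.float64(0.10066031408386507), 185)
  mark 2 [0.5405 0.2615 0.1015] -17.0
  jar 452 ((517.1717529296875, 264.4971008300781), (61.65890121459961, 60.47416687011719), 48.766387939453125)
board ((576.3973388671875, -36.3214111328125), (259.4268798828125, 151.94398498535156), 78.86078643798828) 0.014746373084070879
grip ((580.7058715820312, -33.483367919921875), (198.17501831054688, 29.57945442199707), 85.91460418701172)
top jaw 279 ((557.8187255859375, -119.82474517822266), (24.17497444152832, 89.65963745117188), 79.00738525390625)
top jaw 230 ((581.55322265625, -0.13538551330566406), (19.75139617919922, 89.8130111694336), 79.15609741210938)
side jaw 277 ((559.6950073242188, -122.09898376464844), (29.65713119506836, 88.87723541259766), 78.85939025878906)
side jaw 194 ((583.3988647460938, -3.1006813049316406), (25.37470245361328, 90.41866302490234), 80.19844055175781)
```

Call:
jog_arm(
  moves=[
    [[8.54,0,0,0,0,0,0.0955],[8.54,0,0,0,0,0,0.0955],[8.54,0,0,0,0,0,0.0955],[8.54,0,0,0,0,0,0.0955],[8.54,-0.45,0.06,3.2,0,0,0],[8.54,0,0,3.2,0,0,0],[8.54,0,0,3.2,0,0,0],[8.54,0,0,3.2,0,0,0],[8.54,0,0,3.2,0,0,0],[8.54,0,0,3.0,0,0,0],[8.54,0,0,2.0,0,0,0],[8.54,0,0,1.1,0,0,0],[8.54,0,0,0,0,0,0]],
  ],
)

```text
time: 3.82
tool_pos: [0.5141, 0.2697, 0.0631]
tool_rot: [-0.002, 0.338, 0.941, -0.002]
contact_force: [-1.5, 0.1, -0.7]
gripper_width: 1.001
grasp_force: 0.0
```

```bash
python3 -c "
from h import *
go([.5175,.269,.066],50.3)"
```

```text
t 3.82 tcp [0.5141 0.2697 0.0631] yaw 50.52 tilt [-0.0055 -0.002  -1.    ] q6 -0.527 F [-1.5  0.1 -0.7] w 1.001 g 0.0
  local shift cm [-0.31  0.16 -0.29] turnz 0.0039
```

Call:
jog_arm(
  moves=[
    [[8.54,-0.2,0.1,-0.2,0,0,0],[8.54,0,0,0,0,0,0],[8.54,0,0,0,0,0,0]],
  ],
)

```text
time: 4.07
tool_pos: [0.5206, 0.2703, 0.0711]
tool_rot: [0.002, 0.338, 0.941, 0.002]
contact_force: [0.6, -0.3, 0.6]
gripper_width: 0.999
grasp_force: 0.0
```

```bash
python3 -c "
from h import *
go([.5175,.269,.066],50.3)"
```

```text
t 4.07 tcp [0.5206 0.2703 0.0711] yaw 50.48 tilt [ 0.0045  0.0016 -1.    ] q6 -0.529 F [ 0.6 -0.3  0.6] w 0.999 g 0.0
  local shift cm [ 0.15 -0.3   0.51] turnz 0.0032
```

Call:
jog_arm(
  moves=[
    [[8.54,0,0,0,0,0,0],[8.54,0,0,0,0,0,0],[8.54,0,0,0,0,0,0],[8.54,0,0,0,0,0,0],[8.54,0,0,0,0,0,0]],
  ],
)

```text
time: 4.48
tool_pos: [0.5187, 0.2696, 0.0684]
tool_rot: [0.0, 0.338, 0.941, 0.0]
contact_force: [-0.3, 0.0, -0.5]
gripper_width: 1.002
grasp_force: 0.0
```

```bash
python3 -c "
from h import *
go([.5175,.269,.066],50.3)"
```

```text
t 4.48 tcp [0.5187 0.2696 0.0684] yaw 50.48 tilt [ 1.e-04  0.e+00 -1.e+00] q6 -0.529 F [-0.3  0.  -0.5] w 1.002 g 0.0
  local shift cm [ 0.05 -0.12  0.24] turnz 0.0031
```

Call:
jog_arm(
  moves=[
    [[8.54,0,-0.1,0.2,0,0,0],[8.54,0,0,0,0,0,0],[7,0,0,0,0,0,0],[6.2,0,0,0,0,0,0],[5,0,0,0,0,0,0],[5,0,0,0,0,0,0],[5,0,0,0,0,0,0],[5,0,0,0,0,0,0],[5,0,0,0,0,0,0],[5,0,0,0,0,0,0]],
  ],
)

```text
time: 5.32
tool_pos: [0.5182, 0.2689, 0.0665]
tool_rot: [0.0, 0.338, 0.941, 0.0]
contact_force: [0.8, 0.4, 0.8]
gripper_width: 0.679
grasp_force: 64.5
```

```bash
python3 -c "
from h import *
go([.5682,-.0785,.18],79)"
```

```text
t 5.32 tcp [0.5182 0.2689 0.0665] yaw 50.48 tilt [ 5.e-04  3.e-04 -1.e+00] q6 -0.53 F [0.8 0.4 0.8] w 0.679 g 64.5
  local shift cm [-25.97 -23.61 -11.36] turnz -0.4978
```

Call:
jog_arm(
  moves=[
    [[5,0,0,-0.3,0,0,0],[5,0,0,-1,0,0,0],[5,0,0,-2,0,0,0],[5,0,0,-2.4,0,0,0],[5,0,0,-2.4,0,0,0],[5,0,0,-2,0,0,-0.03],[5,0,0,-1,0,0,-0.08],[5,0,0,-0.4,0,0,-0.1],[5,0,0,0,0,0,-0.1],[5,0,0,0,0,0,-0.1],[5,0,0,0,0,0,-0.07],[5,0,0,0,0,0,-0.02],[5,0,0,0,0,0,0],[5,0,0,0,0,0,0]],
  ],
)

```text
time: 6.48
tool_pos: [0.5178, 0.2687, 0.1811]
tool_rot: [-0.0, 0.095, 0.995, -0.0]
contact_force: [1.0, 0.5, -3.1]
gripper_width: 0.678
grasp_force: 65.2
```

```bash
python3 -c "
from h import *
go([.5682,-.0785,.18],79)"
```

```text
t 6.48 tcp [0.5178 0.2687 0.1811] yaw 79.04 tilt [-6.e-04 -3.e-04 -1.e+00] q6 -1.028 F [ 1.   0.5 -3.1] w 0.678 g 65.2
  local shift cm [-11.55 -33.12   0.12] turnz 0.0007
```

Call:
jog_arm(
  moves=[
    [[5,-0.35,-1,0,0,0,0],[5,-0.7,-2,0,0,0,0],[5,-1.05,-3,0,0,0,0],[5,-1.05,-3,0,0,0,0],[5,-1.05,-3,0,0,0,0],[5,-1.05,-3,0,0,0,0],[5,-1.05,-3,0,0,0,0],[5,-1.05,-3,0,0,0,0],[5,-1.05,-3,0,0,0,0],[5,-1.05,-3,0,0,0,0],[5,-1.05,-3,0,0,0,0],[5,-0.7,-2,0,0,0,0],[5,-0.35,-1,0,0,0,0],[5,0,-0.1,0,0,0,0],[5,0,0,0,0,0,0],[5,0,0,0,0,0,0],[5,0,0,0,0,0,0],[5,0,0,0,0,0,0]],
  ],
)

```text
time: 7.98
tool_pos: [0.5689, -0.0768, 0.1813]
tool_rot: [-0.0, 0.094, 0.996, 0.0]
contact_force: [-0.7, -0.2, -4.2]
gripper_width: 0.681
grasp_force: 65.4
```

Run:
```python
from h import *
go([.5682,-.0785,.081],79)
f=grab_frame("wrist");g=grab_frame("side")
cv2.imwrite("pics/w2.png",f["color"])
cv2.imwrite("pics/s2.png",cv2.resize(g["color"][130:280,240:420],None,fx=4,fy=4,interpolation=2))
C=cloud(f);ok=f["depth"]>0
for a,b,c,d,lo,hi in ((.45,.7,-.2,-.09,.056,.068),(.45,.7,-.03,.03,.056,.068),(.5,.68,.01,.12,.072,.085)):
    m=ok&(C[...,0]>a)&(C[...,0]<b)&(C[...,1]>c)&(C[...,1]<d)&(C[...,2]>lo)&(C[...,2]<hi)
    print(m.sum(), m.sum()>5 and cv2.minAreaRect((C[m][:,:2]*1000).astype(np.float32)))
```

```text
t 7.98 tcp [ 0.5689 -0.0768  0.1813] yaw 79.22 tilt [-2.e-04  2.e-04 -1.e+00] q6 -1.647 F [-0.7 -0.2 -4.2] w 0.681 g 65.4
  local shift cm [ 0.03 -0.18 10.03] turnz 0.0039
2300 ((559.3464965820312, -121.52949523925781), (24.35486602783203, 88.63231658935547), 78.85507202148438)
2849 ((583.2506103515625, -2.102109909057617), (20.38780975341797, 89.40955352783203), 79.36302947998047)
867 ((592.77001953125, 48.1904411315918), (28.887184143066406, 17.463726043701172), 80.68301391601562)
```

View pics/w2.png

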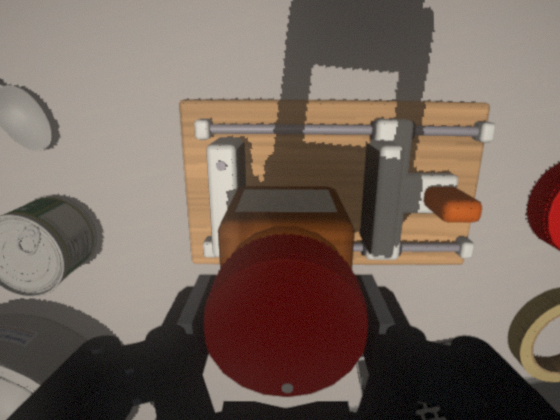

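View pics/s2.png

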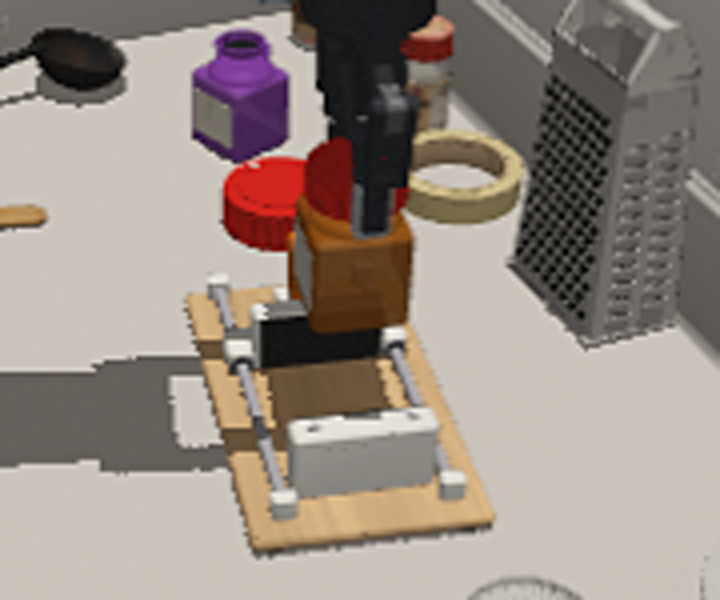

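Both pictures show the jar hanging straight and square over the gap between the jaws, clear on both sides. The mark is at (287,388) in the wrist view, towards board +x. Lowering it now.

Call:
jog_arm(
  moves=[
    [[5,0,0,0.5,0,0,0],[5,0,0,1,0,0,0],[5,0,0,1.5,0,0,0],[5,0,0,1.5,0,0,0],[5,0,0,1.5,0,0,0],[5,0,0,1.5,0,0,0],[5,0,0,1,0,0,0],[5,0,0,0.7,0,0,0],[5,0,0,0.4,0,0,0],[5,0,0,0.2,0,0,0],[5,0,0,0.1,0,0,0],[5,0,0,0.1,0,0,0],[5,0,0,0,0,0,0],[5,0,0,0,0,0,0],[5,0,0,0,0,0,0]],
  ],
)

```text
time: 9.33
tool_pos: [0.5694, -0.0781, 0.0819]
tool_rot: [0.001, 0.095, 0.996, -0.0]
contact_force: [-1.3, 0.4, -3.3]
gripper_width: 0.678
grasp_force: 65.5
```

```bash
python3 -c "
from h import *
go([.5682,-.0785,.0805],79)"
```

```text
t 9.33 tcp [ 0.5694 -0.0781  0.0819] yaw 79.13 tilt [ 1.1e-03 -3.0e-04 -1.0e+00] q6 -1.647 F [-1.3  0.4 -3.3] w 0.678 g 65.5
  local shift cm [ 0.11 -0.06  0.14] turnz 0.0022
```

Call:
jog_arm(
  moves=[
    [[5,0,0,0.1,0,0,0],[5,0,0,0.05,0,0,0],[5,0,0,0.05,0,0,0],[5,0,0,0,0,0,0],[5,0,0,0,0,0,0]],
  ],
)

```text
time: 9.75
tool_pos: [0.5696, -0.078, 0.0804]
tool_rot: [0.001, 0.095, 0.996, 0.0]
contact_force: [-1.4, 1.0, 3.6]
gripper_width: 0.68
grasp_force: 66.0
```

Touchdown, about 3.6 N. Releasing, rising and turning for the jaw grip.

Call:
jog_arm(
  moves=[
    [[8.54,0,0,0,0,0,0],[8.54,0,0,0,0,0,0],[8.54,0,0,0,0,0,0],[8.54,0,0,0,0,0,0],[8.54,0,0,-0.5,0,0,0],[8.54,0,0,-1.5,0,0,0],[8.54,0,0,-2.5,0,0,0],[8.54,0,0,-2.5,0,0,0.05],[8.54,0,0,-2,0,0,0.12],[8.54,0,0,-1,0,0,0.12],[8.54,0,0,-0.5,0,0,0.12],[8.54,0,0,0,0,0,0.12],[8.54,0,0,0,0,0,0.12],[8.54,0,0,0,0,0,0.12],[8.54,0,0,0,0,0,0.12],[8.54,0,0,0,0,0,0.12],[8.54,0,0,0,0,0,0.12],[8.54,0,0,0,0,0,0.12],[8.54,0,0,0,0,0,0.12],[8.54,0,0,0,0,0,0.12]],
  ],
)

```text
time: 11.42
tool_pos: [0.569, -0.0781, 0.1846]
tool_rot: [0.0, 0.747, 0.665, 0.0]
contact_force: [1.0, 0.6, -0.6]
gripper_width: 1.002
grasp_force: 0.0
```

Call:
jog_arm(
  moves=[
    [[8.54,0,0,0,0,0,0.12],[8.54,0,0,0,0,0,0.08],[8.54,1,0,0,0,0,0],[8.54,2,0,0,0,0,0],[8.54,2.5,0,0,0,0,0],[8.54,2.5,0,0,0,0,0],[8.54,2,-0.2,0,0,0,0],[8.54,2,0,0,0,0,0],[8.54,1,0,0,0,0,0],[8.54,0,0,0,0,0,0],[8.54,0,0,0,0,0,0],[8.54,0,0,0,0,0,0]],
  ],
)

```text
time: 12.42
tool_pos: [0.6065, 0.0458, 0.1843]
tool_rot: [0.0, 0.807, 0.59, -0.0]
contact_force: [0.2, -0.1, 0.3]
gripper_width: 1.003
grasp_force: 0.0
```

Run:
```python
from h import *
go([.5923,.0495,.045],-11)
for n in ("wrist","top","side"):
    f=grab_frame(n); 
    if n!="side": cv2.imwrite(f"pics/{n}3.png",f["color"])
    C=cloud(f);ok=f["depth"]>0
    for t,a,b,c,d,lo,hi in (("grip",.5,.68,.02,.12,.072,.085),("lid",.5,.62,-.14,-.02,.107,.119),("mjaw",.5,.7,-.03,.03,.056,.068)):
        m=ok&(C[...,0]>a)&(C[...,0]<b)&(C[...,1]>c)&(C[...,1]<d)&(C[...,2]>lo)&(C[...,2]<hi)
        print(n,t,m.sum(), m.sum()>5 and cv2.minAreaRect((C[m][:,:2]*1000).astype(np.float32)))
```

```text
t 12.42 tcp [0.6065 0.0458 0.1843] yaw -17.7 tilt [-2.e-04 -5.e-04 -1.e+00] q6 0.262 F [ 0.2 -0.1  0.3] w 1.003 g 0.0
  local shift cm [-0.07 -1.47 13.93] turnz -0.1169
wrist grip 848 ((593.9832763671875, 49.546058654785156), (29.137985229492188, 17.64788818359375), 78.88291931152344)
wrist lid 3418 ((570.260498046875, -70.51173400878906), (46.61325454711914, 59.888328552246094), 86.1078872680664)
wrist mjaw 2492 ((583.6336669921875, -1.9044570922851562), (20.734996795654297, 89.93053436279297), 78.95567321777344)
top grip 38 ((591.9297485351562, 50.22175598144531), (26.332448959350586, 17.30632781982422), 72.3730697631836)
top lid 403 ((566.8859252929688, -75.9153060913086), (57.89912796020508, 57.93528747558594), 89.0843505859375)
top mjaw 23 ((604.6447143554688, -14.258400917053223), (5.47228479385376, 35.449012756347656), 88.93653869628906)
side grip 46 ((592.8674926757812, 45.74797058105469), (25.31739616394043, 17.380786895751953), 76.8997573852539)
side lid 342 ((569.6697387695312, -79.07975769042969), (60.19336700439453, 58.25419616699219), 72.6100082397461)
side mjaw 74 ((555.7064819335938, 1.0410375595092773), (20.02045249938965, 34.350040435791016), 83.99129486083984)
```

View pics/wrist3.png

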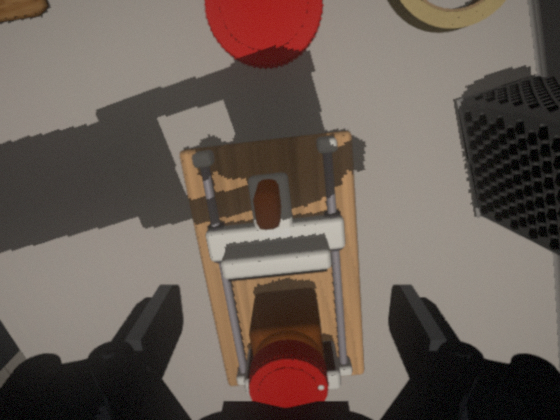

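The wrist picture shows the jar standing square between the jaws (red lid at 288,375) and the orange grip at (267,203). I turned about 6.7° too far, so I correct that and descend on the grip.

Call:
jog_arm(
  moves=[
    [[8.54,0,0,0,0,0,-0.117],[8.54,0,-1.4,0,0,0,0],[8.54,0,0,1.5,0,0,0],[8.54,0,0,2.5,0,0,0],[8.54,0,0,2.5,0,0,0],[8.54,0,0,2.5,0,0,0],[8.54,0,0,2,0,0,0],[8.54,0,0,1.5,0,0,0],[8.54,0,0,1,0,0,0],[8.54,0,0,0.4,0,0,0],[8.54,0,0,0,0,0,0],[8.54,0,0,0,0,0,0],[8.54,0,0,0,0,0,0]],
  ],
)

```text
time: 13.65
tool_pos: [0.5941, 0.0489, 0.0469]
tool_rot: [0.001, 0.772, 0.636, 0.001]
contact_force: [0.3, -0.5, -0.0]
gripper_width: 1.002
grasp_force: 0.0
```

Run:
```python
from h import *
go([.593,.049,.045],-11)
```

```text
t 13.65 tcp [0.5941 0.0489 0.0469] yaw -11.01 tilt [ 2.6e-03 -1.0e-04 -1.0e+00] q6 0.15 F [ 0.3 -0.5 -0. ] w 1.002 g 0.0
  local shift cm [-0.01 -0.11  0.19] turnz -0.0002
```

Call:
jog_arm(
  moves=[
    [[8.54,0,-0.1,0.2,0,0,0],[5,0,0,0,0,0,0],[2.5,0,0,0,0,0,0],[1,0,0,0,0,0,0],[1,0,0,0,0,0,0],[1,0,0,0,0,0,0],[1,0,0,0,0,0,0],[1,0,0,0,0,0,0],[1,0,0,0,0,0,0],[1,0,0,0,0,0,0]],
  ],
)

```text
time: 14.48
tool_pos: [0.593, 0.0491, 0.0436]
tool_rot: [0.001, 0.772, 0.636, 0.001]
contact_force: [5.3, 0.3, -2.6]
gripper_width: 0.202
grasp_force: 62.8
```

Run:
```python
from h import *
go([.593,.049,.045],-11)
```

```text
t 14.48 tcp [0.593  0.0491 0.0436] yaw -11.02 tilt [ 2.6e-03 -1.0e-04 -1.0e+00] q6 0.15 F [ 5.3  0.3 -2.6] w 0.202 g 62.8
  local shift cm [-0.01 -0.   -0.14] turnz -0.0004
```

Call:
jog_arm(
  moves=[
    [[1,-0.2,0,0,0,0,0],[1,-0.3,0,0,0,0,0],[1,-0.3,0,0,0,0,0],[1,-0.3,0,0,0,0,0],[1,-0.3,0,0,0,0,0],[1,-0.3,0,0,0,0,0],[1,-0.3,0,0,0,0,0],[1,-0.3,0,0,0,0,0],[1,-0.3,0,0,0,0,0],[1,-0.3,0,0,0,0,0],[1,-0.2,0,0,0,0,0],[1,0,0,0,0,0,0]],
  ],
)

```text
time: 15.48
tool_pos: [0.5875, 0.0209, 0.0437]
tool_rot: [-0.0, 0.772, 0.636, 0.003]
contact_force: [6.7, 8.0, -2.6]
gripper_width: 0.201
grasp_force: 62.5
```

Run:
```python
from h import *
go([.593-.1908*.0395,.0491-.9816*.0395,.045],-11)
```

```text
t 15.48 tcp [0.5875 0.0209 0.0437] yaw -11.02 tilt [ 0.0039  0.0041 -1.    ] q6 0.097 F [ 6.7  8.  -2.6] w 0.201 g 62.5
  local shift cm [-1.08  0.   -0.14] turnz -0.0003
```

Call:
jog_arm(
  moves=[
    [[1,-0.2,0,0,0,0,0],[1,-0.2,0,0,0,0,0],[1,-0.2,0,0,0,0,0],[1,-0.2,0,0,0,0,0],[1,-0.1,0,0,0,0,0],[1,0,0,0,0,0,0]],
  ],
)

```text
time: 15.98
tool_pos: [0.5859, 0.0125, 0.0437]
tool_rot: [-0.001, 0.772, 0.636, 0.003]
contact_force: [7.4, 10.6, -2.4]
gripper_width: 0.199
grasp_force: 62.6
```

Run:
```python
from h import *
go([.593-.1908*.0395,.0491-.9816*.0395,.045],-11)
```

```text
t 15.98 tcp [0.5859 0.0125 0.0437] yaw -11.02 tilt [ 0.0042  0.0048 -1.    ] q6 0.082 F [ 7.4 10.6 -2.4] w 0.199 g 62.6
  local shift cm [-0.22 -0.   -0.13] turnz -0.0003
```

Call:
jog_arm(
  moves=[
    [[1,-0.1,0,0,0,0,0],[1,-0.1,0,0,0,0,0],[1,-0.1,0,0,0,0,0],[1,-0.1,0,0,0,0,0],[1,0,0,0,0,0,0]],
  ],
)

```text
time: 16.4
tool_pos: [0.5853, 0.0098, 0.0436]
tool_rot: [-0.001, 0.772, 0.636, 0.004]
contact_force: [8.9, 13.5, -4.9]
gripper_width: 0.202
grasp_force: 62.4
```

Run:
```python
from h import *
go([.593-.1908*.0395,.0491-.9816*.0395,.045],-11)
```

```text
t 16.4 tcp [0.5853 0.0098 0.0436] yaw -11.02 tilt [ 0.0048  0.007  -1.    ] q6 0.075 F [ 8.9 13.5 -4.9] w 0.202 g 62.4
  local shift cm [ 0.06  0.   -0.13] turnz -0.0003
```

Call:
jog_arm(
  moves=[
    [[1,-0.1,0,0,0,0,0],[1,-0.1,0,0,0,0,0],[1,-0.1,0,0,0,0,0],[1,-0.1,0,0,0,0,0],[1,0,0,0,0,0,0]],
  ],
)

```text
time: 16.82
tool_pos: [0.5854, 0.0098, 0.0437]
tool_rot: [-0.003, 0.772, 0.636, 0.007]
contact_force: [13.0, 27.8, -5.2]
gripper_width: 0.202
grasp_force: 62.0
```

Run:
```python
from h import *
go([.593-.1908*.0395,.0491-.9816*.0395,.045],-11)
```

```text
t 16.82 tcp [0.5854 0.0098 0.0437] yaw -11.01 tilt [ 0.0073  0.0145 -0.9999] q6 0.068 F [13.  27.8 -5.2] w 0.202 g 62.0
  local shift cm [ 0.05 -0.   -0.13] turnz -0.0002
```

Blocked with about 30 N and no more travel, so the jar is clamped. One more small push, then unload and release.

Call:
jog_arm(
  moves=[
    [[1,-0.1,0,0,0,0,0],[1,-0.1,0,0,0,0,0],[1,0,0,0,0,0,0],[1,0,0,0,0,0,0],[1,0,0,0,0,0,0],[1,0.3,0,0,0,0,0],[1,0.3,0,0,0,0,0],[1,0,0,0,0,0,0],[4,0,0,0,0,0,0],[8.54,0,0,0,0,0,0],[8.54,0,0,0,0,0,0],[8.54,0,0,0,0,0,0],[8.54,0,0,0,0,0,0],[8.54,0,0,0,0,0,0],[8.54,0,0,-1,0,0,0],[8.54,0,0,-2,0,0,0],[8.54,0,0,-3,0,0,0],[8.54,0,0,-3,0,0,0],[8.54,0,0,-2,0,0,0],[8.54,0,0,-1,0,0,0]],
  ],
)

```text
time: 18.48
tool_pos: [0.5855, 0.0058, 0.1684]
tool_rot: [0.002, 0.772, 0.636, 0.002]
contact_force: [1.4, 0.4, 0.7]
gripper_width: 1.0
grasp_force: 0.0
```

Run:
```python
from h import *
go([.568,-.0815,.18],-11)
for n in ("wrist","top","side"):
    f=grab_frame(n)
    C=cloud(f);ok=f["depth"]>0
    for t,a,b,c,d,lo,hi in (("grip",.5,.68,-.02,.12,.072,.085),("lid",.5,.62,-.14,-.02,.107,.119),("fjaw",.45,.7,-.2,-.1,.056,.068)):
        m=ok&(C[...,0]>a)&(C[...,0]<b)&(C[...,1]>c)&(C[...,1]<d)&(C[...,2]>lo)&(C[...,2]<hi)
        if m.sum()>5: print(n,t,m.sum(), np.median(C[m][:,2]).round(4), cv2.minAreaRect((C[m][:,:2]*1000).astype(np.float32)), t=="lid" and cv2.minEnclosingCircle((C[m][:,:2]*1000).astype(np.float32)))
```

```text
t 18.48 tcp [0.5855 0.0058 0.1684] yaw -11.01 tilt [ 6.8e-03 -8.0e-04 -1.0e+00] q6 0.075 F [1.4 0.4 0.7] w 1.0 g 0.0
  local shift cm [-8.9  -0.05 -1.17] turnz -0.0002
wrist grip 973 0.0764 ((586.0186157226562, 10.305749893188477), (29.367321014404297, 17.633583068847656), 79.51495361328125) False
wrist lid 5417 0.1128 ((569.0821533203125, -79.61127471923828), (60.30404281616211, 59.94233703613281), 58.46361541748047) ((569.2779541015625, -80.20578002929688), 30.829193115234375)
wrist fjaw 376 0.0596 ((559.7996826171875, -120.59165954589844), (22.953048706054688, 89.41683197021484), 79.1002426147461) False
top lid 322 0.1152 ((565.9711303710938, -86.16399383544922), (44.43410873413086, 58.48358917236328), 83.51628112792969) ((567.0498046875, -79.24376678466797), 30.134265899658203)
top fjaw 263 0.0622 ((558.1619873046875, -119.9293441772461), (23.955154418945312, 89.50241088867188), 78.7818832397461) False
side grip 43 0.0779 ((585.0101318359375, 9.237833976745605), (31.036893844604492, 16.963016510009766), 81.71388244628906) False
side lid 343 0.1142 ((568.0857543945312, -84.08763122558594), (58.510135650634766, 58.37236785888672), 70.68132019042969) ((568.46337890625, -82.09549713134766), 31.31976890563965)
side fjaw 343 0.0614 ((559.7847900390625, -120.63565826416016), (30.864791870117188, 88.59741973876953), 78.3099594116211) False
```

Grip to lid axis is 91.7 mm against the nominal 92, so the jaw is home on the jar. Going to grasp the lid.

Call:
jog_arm(
  moves=[
    [[8.54,-1,0,0,0,0,0],[8.54,-2,0,0,0,0,0],[8.54,-2.7,0,0,0,0,0],[8.54,-2,0,0,0,0,0],[8.54,-1,0,0,0,0,0],[8.54,0,0,1,0,0,0],[8.54,0,0,1.5,0,0,0],[8.54,0,0,1.5,0,0,0],[8.54,0,0,1.5,0,0,0],[8.54,0,0,1,0,0,0],[8.54,0,0,0.7,0,0,0],[8.54,0,0,0,0,0,0],[8.54,0,0,0,0,0,0],[8.54,0,0,0,0,0,0],[8.54,0,0,0,0,0,0]],
  ],
)

```text
time: 19.88
tool_pos: [0.5678, -0.0795, 0.0925]
tool_rot: [0.001, 0.772, 0.636, 0.001]
contact_force: [-0.1, -0.2, -0.0]
gripper_width: 1.002
grasp_force: 0.0
```

Run:
```python
from h import *
go([.5692,-.080,.0805],-11)
```

```text
t 19.88 tcp [ 0.5678 -0.0795  0.0925] yaw -11.0 tilt [ 2.1e-03 -5.0e-04 -1.0e+00] q6 -0.077 F [-0.1 -0.2 -0. ] w 1.002 g 0.0
  local shift cm [-0.03  0.15  1.2 ] turnz 0.0001
```

Call:
jog_arm(
  moves=[
    [[8.54,0,0.1,0.7,0,0,0],[8.54,0,0,0.5,0,0,0],[8.54,0,0,0,0,0,0],[8.54,0,0,0,0,0,0],[7,0,0,0,0,0,0],[6.2,0,0,0,0,0,0],[5,0,0,0,0,0,0],[5,0,0,0,0,0,0],[5,0,0,0,0,0,0],[5,0,0,0,0,0,0],[5,0,0,0,0,0,0],[5,0,0,0,0,0,0]],
  ],
)

```text
time: 20.88
tool_pos: [0.5684, -0.0797, 0.0799]
tool_rot: [0.001, 0.772, 0.636, 0.0]
contact_force: [0.8, -0.5, 2.8]
gripper_width: 0.683
grasp_force: 64.4
```

Run:
```python
from h import *
go([.5692,-.080,.0805],-11); print(state()["ft_torque"])
f=grab_frame("wrist"); cv2.imwrite("pics/w4.png",f["color"])
```

```text
t 20.88 tcp [ 0.5684 -0.0797  0.0799] yaw -11.0 tilt [ 1.3e-03 -3.0e-04 -1.0e+00] q6 -0.077 F [ 0.8 -0.5  2.8] w 0.683 g 64.4
  local shift cm [-0.02  0.08 -0.06] turnz -0.0
[-0.03287296 -0.22808502 -0.02602307]
```

View pics/w4.png

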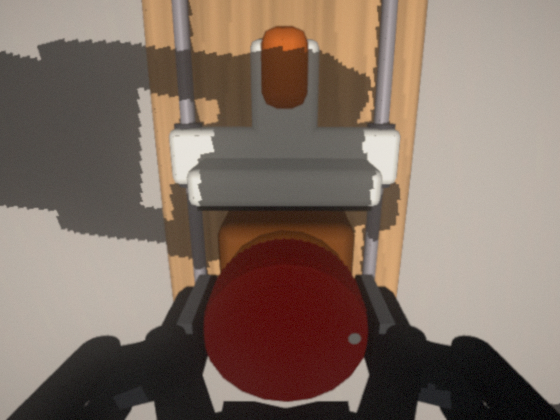

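The wrist picture shows the lid held between the pads, the mark at (354,338) towards board +x, and the moving jaw flush on the amber jar. Unscrewing starts.

Call:
jog_arm(
  moves=[
    [[5,0,0,-0.02,0,0,-0.06],[5,0,0,-0.03,0,0,-0.08],[5,0,0,-0.03,0,0,-0.08],[5,0,0,-0.03,0,0,-0.08],[5,0,0,-0.03,0,0,-0.08],[5,0,0,-0.03,0,0,-0.08],[5,0,0,-0.03,0,0,-0.08],[5,0,0,-0.03,0,0,-0.08],[5,0,0,-0.03,0,0,-0.08],[5,0,0,-0.03,0,0,-0.08],[5,0,0,0,0,0,0],[5,0,0,0,0,0,0]],
  ],
)

```text
time: 21.93
tool_pos: [0.5677, -0.0797, 0.0822]
tool_rot: [-0.0, 0.472, 0.881, -0.0]
contact_force: [0.3, -1.8, 2.5]
gripper_width: 0.678
grasp_force: 64.4
```

Run:
```python
from h import *
go([.5692,-.080,.0835],59); print(state()["ft_torque"])
```

```text
t 21.93 tcp [ 0.5677 -0.0797  0.0822] yaw 33.61 tilt [-5.e-04 -5.e-04 -1.e+00] q6 -0.855 F [ 0.3 -1.8  2.5] w 0.678 g 64.4
  local shift cm [-0.11  0.11 -0.13] turnz -0.4432
[-0.13782662  0.08142479  0.26536999]
```

Call:
jog_arm(
  moves=[
    [[5,0,0,-0.02,0,0,-0.06],[5,0,0,-0.02,0,0,-0.06],[5,0,0,-0.02,0,0,-0.06],[5,0,0,0,0,0,0],[5,0,0,0,0,0,0]],
  ],
)

```text
time: 22.35
tool_pos: [0.5675, -0.0793, 0.0824]
tool_rot: [-0.0, 0.392, 0.92, 0.0]
contact_force: [-0.1, 0.3, 0.7]
gripper_width: 0.68
grasp_force: 64.4
```

Run:
```python
from h import *
go([.5692,-.080,.0835],59); print(state()["ft_torque"])
f=grab_frame("wrist"); cv2.imwrite("pics/w5.png",f["color"])
```

```text
t 22.35 tcp [ 0.5675 -0.0793  0.0824] yaw 43.85 tilt [-9.e-04  4.e-04 -1.e+00] q6 -1.034 F [-0.1  0.3  0.7] w 0.68 g 64.4
  local shift cm [-0.16  0.07 -0.11] turnz -0.2644
[ 0.00740969  0.05862254 -0.04447304]
```

View pics/w5.png

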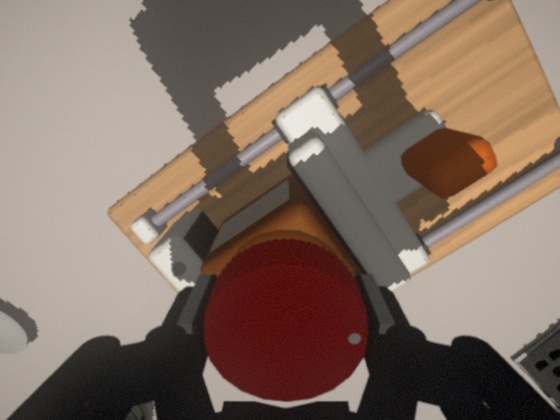

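The mark is still at (354,338), so the lid turned with the fingers without slipping (about 55°), and the jar stayed square in the jaws. The torque fell from 0.27 to about 0, meaning the threads let go. I add a small margin turn, then lift gently.

Call:
jog_arm(
  moves=[
    [[5,0,0,-0.02,0,0,-0.06],[5,0,0,0,0,0,0],[5,0,0,-0.1,0,0,0],[5,0,0,-0.1,0,0,0],[5,0,0,-0.1,0,0,0],[5,0,0,0,0,0,0]],
  ],
)

```text
time: 22.9
tool_pos: [0.568, -0.0796, 0.0862]
tool_rot: [0.0, 0.363, 0.932, 0.0]
contact_force: [-0.7, 0.5, -0.4]
gripper_width: 0.684
grasp_force: 64.4
```

Run:
```python
from h import *
go([.5675,-.0795,.0799+.038],48); print(state()["ft_torque"])
```

```text
t 22.9 tcp [ 0.568  -0.0796  0.0862] yaw 47.39 tilt [ 2.e-04 -1.e-04 -1.e+00] q6 -1.096 F [-0.7  0.5 -0.4] w 0.684 g 64.4
  local shift cm [ 0.04 -0.03 -3.17] turnz -0.0106
[-0.01072848 -0.05506529 -0.01544027]
```

Call:
jog_arm(
  moves=[
    [[5,0,0,-0.2,0,0,0],[5,0,0,-0.3,0,0,0],[5,0,0,-0.4,0,0,0],[5,0,0,-0.5,0,0,0],[5,0,0,-0.5,0,0,0],[5,0,0,-0.5,0,0,0],[5,0,0,-0.4,0,0,0],[5,0,0,-0.3,0,0,0],[5,0,0,-0.2,0,0,0],[5,0,0,0,0,0,0],[5,0,0,0,0,0,0],[5,0,0,0,0,0,0],[5,0,0,0,0,0,0],[5,0,0,0,0,0,0],[5,0,0,0,0,0,0],[5,0,0,0,0,0,0]],
  ],
)

```text
time: 24.23
tool_pos: [0.5678, -0.0795, 0.1189]
tool_rot: [-0.0, 0.363, 0.932, -0.0]
contact_force: [1.2, 0.3, -0.9]
gripper_width: 0.679
grasp_force: 64.4
```

Run:
```python
from h import *
go([.5675,-.0795,.0799+.04],48); print(state()["ft_torque"])
g=grab_frame("side"); w=grab_frame("wrist")
a=cv2.resize(g["color"][150:280,270:400],(480,480),interpolation=2)
cv2.imwrite("pics/s6.png",np.hstack([a,cv2.resize(w["color"],None,fx=.57,fy=480/420)]))
```

```text
t 24.23 tcp [ 0.5678 -0.0795  0.1189] yaw 47.44 tilt [-2.e-04  0.e+00 -1.e+00] q6 -1.097 F [ 1.2  0.3 -0.9] w 0.679 g 64.4
  local shift cm [ 0.03 -0.02 -0.1 ] turnz -0.0098
[0.00534107 0.00122255 0.02482419]
```

View pics/s6.png

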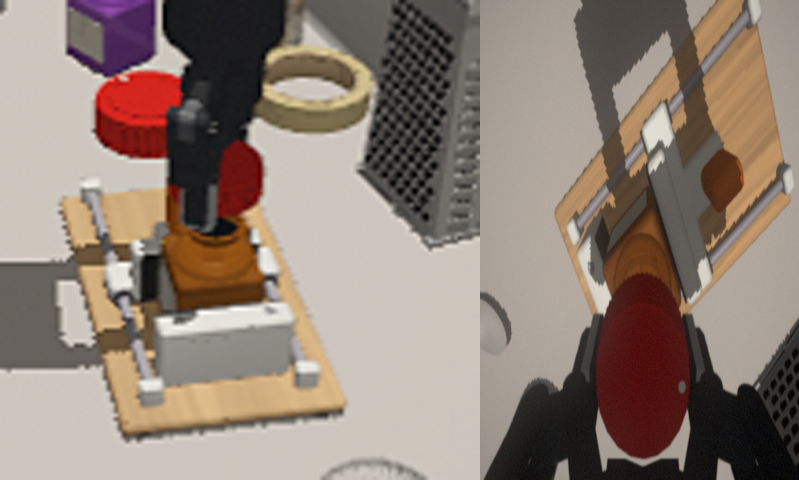

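The side view shows the open jar mouth at (215,230) with the jar still clamped upright. The red lid is held level above it at (235,180). Lid's lower edge is about 24 mm above the rim. Handing in.

```bash
python3 -c "
from plant import *
print(job_done())"
```

```text
the job is handed in; nothing more can be done
None
```

I clamped the jar upright between the jaws, unscrewed its lid by about 58°, and handed the job in with the lid held level about 24 mm above the open mouth; no verdict came back.

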